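# Tip a carton into the document camera's frame and take its picture

### The arm

A 6-joint arm with a two-finger parallel gripper is mounted at the origin on the work surface. World frame = base frame: x ahead of the robot, y to its left, z up, the work surface at z = 0. Lengths are in mm, angles in rad, forces in N, time in s.
With the tool pointing down it reaches from about 325 to 900 mm from the base axis. Payload 3.5 kg.
Tool frame: the origin (TCP) lies at the very end of the fingers, on their centre line; the grasp point (between the pads) lies 19 mm behind it; z points along the fingers, y is the line along which they close (so a half turn about z gives the same grasp; the last joint's range is limited). The gripper opens to 85 mm and grips with 20 to 120 N. Pads are 22 mm wide; open, the fingers measure 114 mm over their backs; the gripper's body (76 mm by 85 mm) begins 54 mm behind the grasp point. The pads swing forward as they close: fully open they stand 13 mm farther back than shut.
Start: joints at [1.246, 0.276, -0.026, 1.268, 0, 1.467], TCP at [137.498, 609.685, 231.313] pointing down, gripper open.
Joint ranges: [-3.12, 3.12], [-0.85, 1.88], [-1.08, 1.24], [-1.95, 2.15], [-1.57, 1.53], [-3.14, 3.14]. Speed limits (rad/s): [2.57, 2.57, 3.14, 3.14, 3.14, 3.14].

### API

Orientations are given as a unit quaternion [x, y, z, w].
In Python, from rig import manip gives the robot as it stands. Calls block until the motion is done:
- manip.goto(position, orientation): joint-space move of the TCP to a pose.
- manip.move_l(position, ori=None, max_speed=150): straight line of the TCP; ori=None keeps the orientation; max_speed is the mean speed in mm/s.
- manip.goto_joints(angles): joint-space move.
- manip.set_gripper(opening, strength=None): finger opening in mm; strength is the grip in N (None keeps the last); returns when the fingers have stopped.
- manip.hold(seconds).
- manip.solve_ik(position, orientation): joint angles nearest the present ones, or None.
- manip.sense(): the state.
- manip.capture(name): name is "scene" or "side" or "wrist"; returns a dict with "pixels" (420x560x3 uint8, red, green, blue), "fx", "fy", "cx", "cy" (pixels), "k1" (the pictures are not rectified: a ray, as slopes to the right and down, at radius r is drawn at 1 + k1 r^2 times it, then the intrinsics apply), "eye" and "attitude" of the camera in the world; the wrist camera has in their place "hand_eye" (4x4, takes a point from camera to tool coordinates, whose origin is the TCP and whose axes are the flange's). Camera axes: x right, y down, z forward; pixel columns grow to the right and rows downward; lengths in mm; the calibration is good to about 2 mm. A picture is of the moment at which its call begins: read the wrist's pose just before it. There is no depth.
A pose or a line that the arm cannot do raises manip.PlanningError and nothing moves.
- manip.finish_job(): hands the job in; it is judged then, once.
The state is a dict: "time": time; "joint_pos": joint angles; "dq": joint speeds; "effort": joint torques, N m; "tool_pos": TCP position; "tcp_rot": TCP orientation; "contact_force": force on the tool from outside, world axes, zero at the start; "ft_torque": the same for the moment, N m; "finger_gap": finger opening in mm; "finger_force": force on a finger pad.
Only numpy, scipy, OpenCV 4.12 (cv2) and the standard library are available. Lean on these libraries where they do the work, as an engineer would, in place of code of your own. Each camera call takes 0.05 s, during which the arm holds its last target. There are 200 camera calls.

### The job

Push high, near the top edge, on the labelled side of the tall carton standing on the camera mat so that it topples over and comes to lie flat, label up, wholly inside the white frame; then press the black button on the document camera's base right down and let go. The carton is only to be pushed, never picked up or carried, the button is not to be pressed before the carton is lying in the frame, and everything else on the bench stays where it is.

Things in the scene. Friction and masses are not known exactly. Their poses are not given: they have to be found in the camera images.
- carton: Plain brown closed carton, 0.25 to 0.5 kg, 50 mm thick (x), 130 wide (y), 180 tall (z), standing on its 50 x 130 end on the mat, its foot over the frame's near line. Origin: centre of its underside. The label with a barcode is on its -x face, towards the robot; +x points into the frame. It stands nearly square and centred to the frame: tipped straight over along +x, it lands inside.
- carton_middle (a point): The middle of the carton's volume, 90 mm above its underside.
- corner_a (a point): Corner of the carton's labelled face: lower, on its +y side (as it stands).
- corner_b (a point): Corner of the carton's labelled face: lower, on its -y side.
- corner_c (a point): Corner of the carton's labelled face: upper, on its +y side.
- corner_d (a point): Corner of the carton's labelled face: upper, on its -y side.
- frame (a point): Centre of the white rectangle on the black rubber mat (fixed, 3 mm thick; this point is on its surface). Inside its lines it measures 240 mm along this point's x (the way the carton is to fall, away from the robot) and 190 mm along its y.
- station: The fixed mat with its document camera; origin under the frame's centre at bench level, axes as the frame's. Mat: x -175 to 140, y -125 to 225 mm. White camera base, top 25 mm above the bench: x -100 to 130, y 120 to 210. Jointed arm and camera head: x 70 to 145, y 90 to 210, up to 245 mm high.
- capture_top (a point): Top centre of the round black push button, 28 mm across, in a small grey housing near the robot's end of the camera base; the tallest thing near it is the camera arm, about 150 mm farther along the frame's x. It is pressed straight down.
- capture (a joint): Travel of that button in m: 0 up, 0.006 fully down; a spring, about 5 N fully down, brings it up again.
- wide_carton: Bystander: brown carton standing beside the mat on its -y side, 60 x 160 mm, 150 mm tall. Origin: centre of its underside.
- small_carton: Bystander: small brown carton standing beside the far end or the -y side of the mat, 65 x 85 mm, 110 mm tall. Origin: centre of its underside.
- adapter: Bystander: black power adapter lying beside the far end or the -y side of the mat, 85 x 45 x 30 mm. Origin: centre of its underside.
- switch: Bystander: dark steel eight-port network switch lying to the robot's right, beyond the wide carton, 100 x 160 x 28 mm. Origin: centre of its underside.
- tape_roll: Bystander: roll of packing tape lying flat to the left of the mat, 110 mm across, 48 mm high. Origin: centre of its underside.
- marker: Bystander: marker pen lying beyond the far end of the mat, 136 mm long, 15 mm thick. Origin: on its underside, near its middle.
Things that resemble listed ones, but are neither listed nor needed, are in the scene too. What is shaped like the carton but red or turquoise is not meant.

How it is judged:
By the outcome, as a careful person would: the job done as asked, in the order asked, and still so for the second after the job is handed in, with the robot touching nothing.
It also fails if it takes over 48 s, if anything falls off the work surface, if the arm or the gripper's body presses on something with over 40 N, if the wrist force passes 120 N, or if a joint passes its speed limit or range.

## Working session

There is one attempt and no reset: what is moved stays moved. The work goes in short steps, each a Python script; the robot and the scene stay as the last script left them, time stands still between calls to the robot, and variables do not carry over. Pictures are saved under pics/ and viewed, at most 10 in all, crops included, and the job is handed in when it is done.

```bash
mkdir -p pics; ls; cat > h.py <<'E'
import numpy as np,cv2,pickle
from scipy.spatial.transform import Rotation as R
def snap(m,name,fn):
    s=m.sense(); c=m.capture(name); cv2.imwrite('pics/'+fn+'.png',cv2.cvtColor(c['pixels'],cv2.COLOR_RGB2BGR))
    if name=='wrist':
        T=np.eye(4);T[:3,:3]=R.from_quat(s['tcp_rot']).as_matrix();T[:3,3]=s['tool_pos'];c['T']=T@np.array(c['hand_eye'])
    pickle.dump(c,open('pics/'+fn+'.pkl','wb')); return c
def load(fn): return pickle.load(open('pics/'+fn+'.pkl','rb'))
def pose(c):
    if 'T' in c: return c['T'][:3,3],c['T'][:3,:3]
    a=np.array(c['attitude'],float)
    return np.array(c['eye'],float),(a if a.shape==(3,3) else R.from_quat(a).as_matrix())
def ray(c,u,v):
    K=np.array([[c['fx'],0,c['cx']],[0,c['fy'],c['cy']],[0,0,1.]])
    p=cv2.undistortPoints(np.array([[[u,v]]],float),K,np.array([c['k1'],0,0,0,0.]))[0,0]
    e,A=pose(c); d=A@np.array([p[0],p[1],1]); return e,d/np.linalg.norm(d)
def onz(c,u,v,z):
    e,d=ray(c,u,v); return e+d*(z-e[2])/d[2]
def tri(*obs):
    A=np.zeros((3,3));b=np.zeros(3);L=[]
    for c,u,v in obs:
        e,d=ray(c,u,v);P=np.eye(3)-np.outer(d,d);A+=P;b+=P@e;L.append((e,d))
    x=np.linalg.solve(A,b); return x,[round(float(np.linalg.norm(np.cross(x-e,d))),1) for e,d in L]
E
python3 - <<'E'
from rig import manip as m
from h import *
for n in('scene','side'):
    c=snap(m,n,n+'0');print({k:v for k,v in c.items() if k!='pixels'})
s=m.sense();print(s['time'],s['tcp_rot'],s['finger_gap'])
a=cv2.imread('pics/scene0.png');b=cv2.imread('pics/side0.png')
E
```

```text
pics
{'fx': 430.62112333582536, 'fy': 430.62112333582536, 'cx': 277.74434923588126, 'cy': 196.27729292475536, 'k1': -0.1303000636397002, 'eye': array([1035.10900371, -277.62535563,  893.40616509]), 'attitude': array([ 0.81366294,  0.48703704, -0.15829151, -0.27512059])}
{'fx': 470.9596480081476, 'fy': 470.9596480081476, 'cx': 275.44893705463244, 'cy': 209.30661584816386, 'k1': -0.1197998045102383, 'eye': array([1113.24474023, -553.79569357,  911.26421708]), 'attitude': array([ 0.84066462,  0.37737259, -0.14963299, -0.35844511])}
0.1 [ 1.10689353e-01  9.93854518e-01 -1.00895835e-03 -2.16059169e-04] 85.30354191031817
```

View pics/scene0.png

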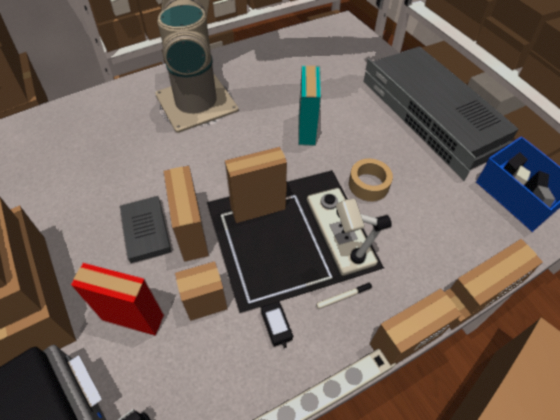

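View pics/side0.png

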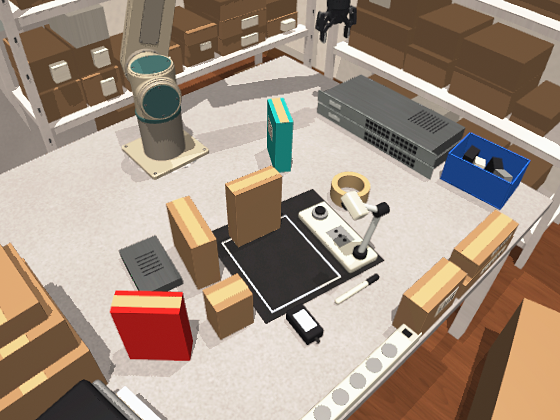

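Candidates for the carton: brown box on the mat's near line (scene 257,185; side 254,207). Others are the wide carton (scene 187,212), the small carton (202,290), the red box (120,298), the turquoise box (310,105) and the brown boxes at the far edge (420,322; 497,275). Only the first stands on the mat over the frame line, so I choose it and check it in one close crop. The button is at scene (329,200), side (320,212).

```bash
python3 - <<'E'
from h import *
a=cv2.imread('pics/scene0.png')[140:310,205:385];b=cv2.imread('pics/side0.png')[160:330,205:385]
r=lambda x:cv2.resize(x,(400,378),interpolation=cv2.INTER_CUBIC)
cv2.imwrite('pics/crop.png',np.hstack([r(a),r(b)]))
E
```

```text
(no output)
```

View pics/crop.png

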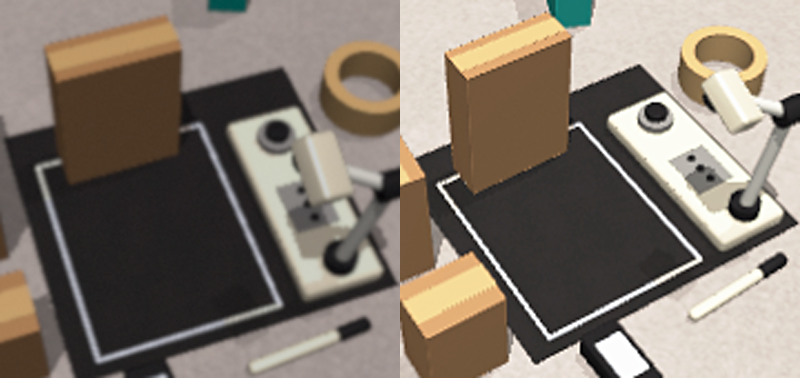

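The crop confirms it: a plain brown carton, its foot over the frame's near line, with the frame and button clear in both views. Next I triangulate.

```bash
python3 - <<'E'
from h import *
np.set_printoptions(precision=1,suppress=True)
S,D=load('scene0'),load('side0');k=180/400
f=lambda o,p:(o[0]+p[0]*k,o[1]+p[1]*k)
P={'fn-':((39,167),(40,185)),'fn+':((203,126),(180,126)),'ff+':((281,305),(300,260)),'ff-':((98,360),(150,337)),
'd(top near-)':((47,48),(47,53)),'c':((165,18),(147,14)),'topfar-':((53,78),(73,79)),'topfar+':((181,50),(171,36)),
'botfar-':((68,184),(72,193)),'botfar+':((180,156),(167,152)),'button':((277,131),(255,111))}
Z={'f':3,'d':183,'c':183,'t':183,'b':3}
for n,(p,q) in P.items():
    a,b=f((205,140),p),f((205,160),q); z=Z[n[0]] if n!='button' else 35
    print(n,tri((S,*a),(D,*b)),onz(S,*a,z)[:2],onz(D,*b,z)[:2])
E
```

```text
fn- (array([433.8, -99.8,  -2. ]), [0.7, 0.7]) [ 436.3 -100.8] [ 438.3 -102.3]
fn+ (array([459.7, 100.2, -17.8]), [0.0, 0.0]) [472.8  91.6] [474.3  85.6]
ff+ (array([705.1,  53. , -11. ]), [0.1, 0.1]) [710.3  47.9] [711.2  43.8]
ff- (array([ 675.4, -144.2,    1.6]), [0.3, 0.3]) [ 675.7 -144.4] [ 676.4 -144.8]
d(top near-) (array([426. , -70.1, 178.6]), [0.3, 0.3]) [430.1 -71.4] [429.6 -72.9]
c (array([446.6,  52.9, 179.5]), [0.2, 0.2]) [449.1  51.4] [450.1  50. ]
topfar- (array([486. , -86.3, 197.9]), [4.7, 4.7]) [468.2 -82.1] [479.1 -77.6]
topfar+ (array([494.8,  44.6, 183.1]), [0.1, 0.1]) [494.7  44.6] [494.9  44.6]
botfar- (array([471.3, -81.3,   1.5]), [0.2, 0.2]) [472.5 -81.6] [472.2 -82.1]
botfar+ (array([490. ,  51. ,  -7.7]), [1.0, 1.0]) [497.6  47.2] [496.1  44. ]
button (array([538.1, 148. ,  35.5]), [0.3, 0.3]) [538.1 148.3] [537.5 148.5]
```

```bash
python3 - <<'E'
from rig import manip as m
from h import *
np.set_printoptions(precision=1,suppress=True)
S=load('scene0');print('turq',onz(S,309,142,0),onz(S,318,68,180))
q=(R.from_euler('z',-0.180)*R.from_quat([0,1,0,0])).as_quat()
ax=np.array([np.cos(.18),-np.sin(.18),0]);face=np.array([438.5,-10.4,0])
p=face-50*ax
print(p)
m.move_l([137,600,290]);m.goto(p+[0,0,290],q)
m.set_gripper(50)
c=snap(m,'wrist','w1');print(m.sense()['time'],m.sense()['tool_pos'],c['T'])
E
```

```text
turq [316.9 223.6   0. ] [231.8 289.7 180. ]
[389.3  -1.4   0. ]
3.4667 [389.3  -1.3 290. ] [[  0.2   0.9   0.3 314.5]
 [  1.   -0.2  -0.1  12.8]
 [  0.    0.3  -1.  432.7]
 [  0.    0.    0.    1. ]]
```

View pics/w1.png

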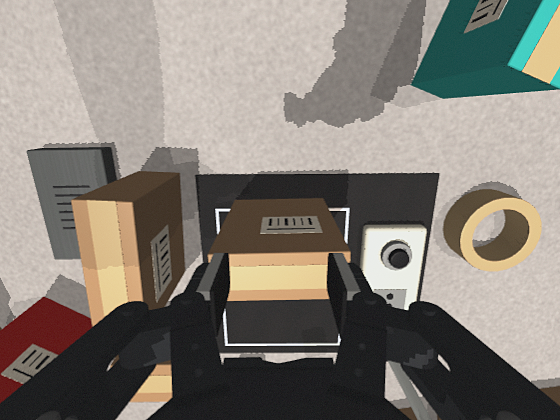

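The wrist view shows the label at (290,225) on the robot-facing side. The carton's lower near edge runs (239,199)–(323,197), the frame's near corners are (217,210) and (348,209), and the button is at (399,258). The carton looks square and centred; I check the numbers and push.

```bash
python3 - <<'E'
from rig import manip as m
from h import *
np.set_printoptions(precision=1,suppress=True)
W=load('w1')
for n,u,v,z in (('a?',323,197,3),('b?',239,199,3),('fn-',217,210,3),('fn+',348,209,3),('c',354,251,183),('d',210,253,183),('btn',400,258,36)):print(n,onz(W,u,v,z))
q=(R.from_euler('z',-0.180)*R.from_quat([0,1,0,0])).as_quat()
s=m.sense();p=np.array(s['tool_pos'])
m.move_l([p[0],p[1],157]);print(m.sense()['contact_force'])
m.set_gripper(50);c=snap(m,'wrist','w2');print(m.sense()['time'],m.sense()['finger_gap'])
E
```

```text
a? [444.1  56.3   3. ]
b? [425.1 -65.4   3. ]
fn- [ 435.8 -101.2    3. ]
fn+ [469.1  90.3   3. ]
c [444.9  58.8 183. ]
d [423.6 -69.4 183. ]
btn [544.6 150.   36. ]
[ 0.5 -0.2 -0.2]
4.7667 50.24250337821214
```

```bash
python3 - <<'E'
from rig import manip as m
from h import *
np.set_printoptions(precision=1,suppress=True)
p=np.array(m.sense()['tool_pos']);ax=np.array([np.cos(.172),-np.sin(.172),0])
m.move_l(p+22*ax,max_speed=80)
hit=False
for d in range(28,96,6):
    m.move_l(p+d*ax,max_speed=40);s=m.sense();f=np.array(s['contact_force']);print(d,f,round(s['time'],2))
    if f[:2]@ax[:2]<-30: print('stop');break
m.hold(.8);snap(m,'scene','s2');print(m.sense()['contact_force'])
E
```

```text
28 [0.2 0.6 0.2] 5.5
34 [ 0.7  0.5 -0.3] 5.8
40 [-0.7 -0.6  0.4] 6.1
46 [-1.1 -0.9 -0.5] 6.4
52 [-0.3 -0.1 -0.2] 6.7
58 [-0.5 -0.5 -0.3] 7.0
64 [-0.4 -0.2 -0.9] 7.3
70 [0.3 0.1 0.7] 7.6
76 [0.2 0.2 0.7] 7.9
82 [ 1.  -0.1 -0.1] 8.2
88 [-0.1  0.8  0.4] 8.5
94 [-0.2 -1.1  0.6] 8.8
[0.4 0.9 1. ]
```

View pics/s2.png

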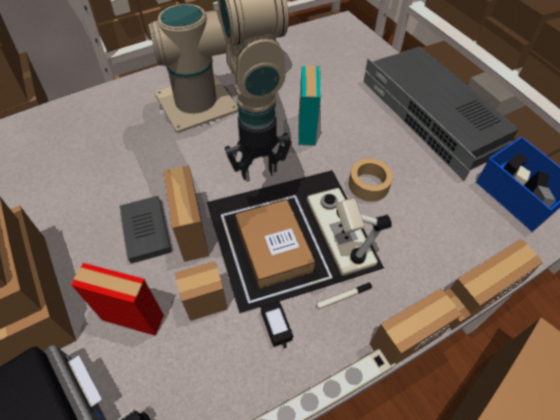

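The carton lies label up (label at 282,242) and appears to be inside the frame. I retreat, look at the button from near with the gripper shut, and check the carton closely.

```bash
python3 - <<'E'
from rig import manip as m
from h import *
np.set_printoptions(precision=1,suppress=True)
q=(R.from_euler('z',-0.180)*R.from_quat([0,1,0,0])).as_quat()
p=np.array(m.sense()['tool_pos'])
m.move_l([p[0],p[1],260]);m.goto([515,145,250],q);m.set_gripper(0);m.move_l([515,150,150])
snap(m,'wrist','w3');snap(m,'side','d3');c=snap(m,'scene','s3');print(m.sense()['time'],m.sense()['finger_gap'])
a=cv2.imread('pics/s3.png')[180:320,200:350]
cv2.imwrite('pics/crop3.png',np.hstack([cv2.imread('pics/w3.png')[:,:400],cv2.resize(a,(400,420),interpolation=cv2.INTER_CUBIC)]))
cv2.imwrite('pics/crop3.png',np.hstack([cv2.resize(cv2.imread('pics/w3.png'),(400,300)),cv2.resize(a,(400,300),interpolation=cv2.INTER_CUBIC)]))
E
```

```text
12.6833 0.034932368811224995
```

View pics/crop3.png

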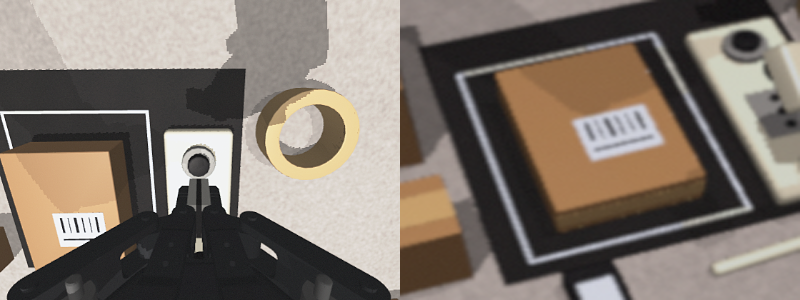

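```bash
python3 - <<'E'
from rig import manip as m
from h import *
np.set_printoptions(precision=1,suppress=True)
S=load('s3');W=load('w3')
C=np.array([574,-28]);ax=np.array([np.cos(.18),-np.sin(.18)]);ay=np.array([-ax[1],ax[0]])
for x,y,z in((497,72,53),(635,44,53),(558,232,3),(705,198,3)):
    g=onz(S,200+(x-400)*150/400,180+y*140/300,z)[:2];print((g-C)@ax,(g-C)@ay)
g=cv2.cvtColor(W['pixels'],cv2.COLOR_RGB2GRAY)[200:252,245:310]
n,l,st,ce=cv2.connectedComponentsWithStats((g<60).astype(np.uint8))
for i in range(1,n):
    if st[i,4]>50: print(st[i],ce[i]+[245,200])
print(onz(W,277,230,36),tri((W,277,230),(load('scene0'),205+277*.45,140+131*.45),(load('side0'),205+255*.45,160+111*.45)))
E
```

```text
-81.98268354745456 -67.65741484466986
-81.25211952995954 61.860856392276375
96.04509480897937 -65.58096323898585
96.84582390797424 66.30123227505176
[ 18  16  30  31 282] [279.8 229.9]
[542.1 145.1  36. ] (array([540.6, 145.4,  39.5]), [0.1, 0.6, 0.5])
```

The carton is 23 mm or more inside the frame on all sides. The button is at (541,146), top about z 37. I press with force feedback.

```bash
python3 - <<'E'
from rig import manip as m
from h import *
np.set_printoptions(precision=1,suppress=True)
X=[541,146.3]
m.move_l([*X,70]);m.move_l([*X,46],max_speed=60);m.hold(.2)
f0=m.sense()['contact_force'][2];z=46
while z>24:
    z-=1;m.move_l([*X,z],max_speed=30);m.hold(.08);s=m.sense();f=s['contact_force'][2]-f0;print(z,round(s['tool_pos'][2],1),round(f,1))
    if f>14: break
m.hold(.3);s=m.sense();print(s['contact_force'],s['tool_pos'])
snap(m,'wrist','w4')
m.move_l([*X,70],max_speed=60);m.move_l([*X,260]);m.hold(.3)
snap(m,'side','d5');snap(m,'scene','s5');print(m.sense()['time'])
E
```

```text
45 45.0 0.7
44 44.1 1.0
43 43.0 1.6
42 42.0 1.9
41 41.0 2.2
40 40.9 8.4
39 40.9 14.2
[-6.  -0.7 16.8] [541.1 146.3  40.8]
19.3083
```

View pics/s5.png

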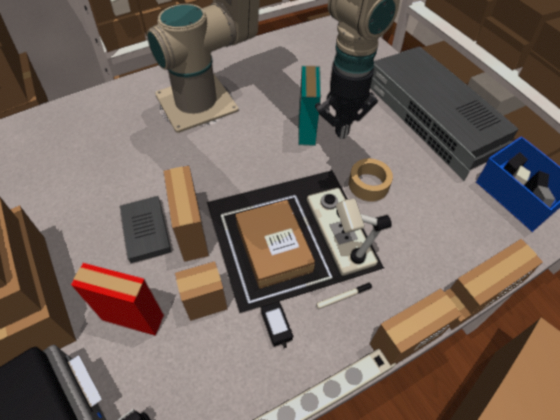

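View pics/w4.png

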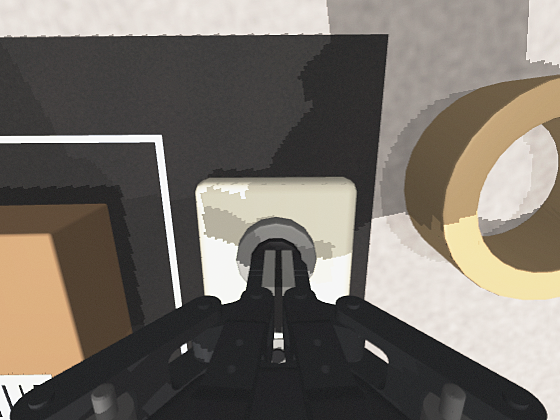

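The carton is unchanged. The press hit a stiff stop at z=40.9, so I need to tell whether that was the button's end stop or the housing rim: I measure the geometry and the force curve more finely.

```bash
python3 - <<'E'
from rig import manip as m
from h import *
np.set_printoptions(precision=1,suppress=True)
W=load('w4')
for z in (34,40):print(z,[onz(W,u,v,z)[:2] for u,v in((237,255),(315,255),(275,217),(275,236),(250,262),(308,262))])
print(tri((W,275,217),(load('w3'),277,203)))
X=[541,146.3]
m.move_l([*X,60],max_speed=250);m.hold(.3)
rd=lambda:np.mean([ (m.hold(.02),m.sense()['contact_force'])[1] for _ in range(8)],0)
f0=rd()
for z in(50,48,47,46,45,44,43,42,41.2):
    m.move_l([*X,z],max_speed=40);print(z,rd()-f0)
m.move_l([*X,75],max_speed=80);print(m.sense()['time'])
a=cv2.imread('pics/w3.png')[190:262,235:325]
b=cv2.imread('pics/d5.png')[190:262,280:370]
r=lambda x:cv2.resize(x,(400,320),interpolation=cv2.INTER_CUBIC)
cv2.imwrite('pics/c6.png',np.hstack([r(a),r(b)]))
E
```

```text
34 [array([535.4, 125.4]), array([543., 167.]), array([517.7, 149.6]), array([528.2, 147.7]), array([540.8, 131.4]), array([546.5, 162.6])]
40 [array([532.6, 126.8]), array([539.9, 166.7]), array([515.6, 150. ]), array([525.7, 148.2]), array([537.8, 132.6]), array([543.3, 162.5])]
(array([516.5, 149.8,  37.4]), [0.1, 0.1])
50 [ 0.4  0.3 -0.3]
48 [ 0.8  0.6 -0.2]
47 [0.6 0.2 0.6]
46 [0.3 0.2 1.8]
45 [ 0.5 -0.1  2.4]
44 [0.6 0.5 3. ]
43 [0.6 0.2 3.7]
42 [0.7 0.3 3.9]
41.2 [0.9 0.3 4.8]
24.8667
```

View pics/c6.png

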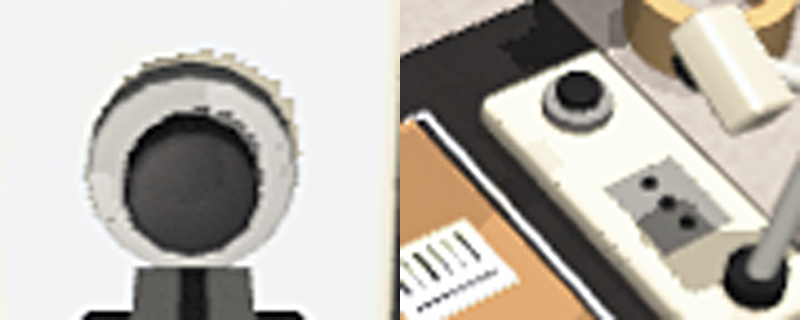

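The button's force rises from about 47 mm to 4.8 N at 41.2 mm, with the hard stop at 40.9 mm. That matches the full 6 mm and 5 N travel, so it was pressed right down, and it is up again now. I hand in.

```bash
python3 - <<'E'
from rig import manip as m
m.move_l([541,146.3,200]);m.hold(.3);print(m.sense()['time'],m.finish_job())
E
```

```text
the job is handed in; nothing more can be done
26.15 None
```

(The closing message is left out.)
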